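# Free the slide carriage and push it to the red stop

## Task

Bring the slide carriage on the bench rail to its reading position. With a fingertip press the yellow brake pad in the middle of the carriage fully down to free it, and with the pad held down push the carriage along the rail until it sits against the red stop; then let the pad spring up and move clear. Do not force the carriage along while its brake is on, pick nothing up, and leave the two dropper bottles, the slide box and the specimen cup standing where they are.

Things in the scene. Friction and masses are not known exactly. Their poses are not given: they have to be found in the camera images.
- rail: Fixed aluminium rail lying on the bench, 460 mm long (its own y), 50 mm wide (its own x), top 26 mm above the bench. Origin: underside, middle of its length, on the bench. Its y axis runs along the rail and is the carriage's direction of travel, x across it, z up. It is turned and placed differently each time.
- carriage (a joint): Position of the carriage along the rail's y axis, m; 0 at mid-length, positive towards the rail's +y end. A spring brake holds the carriage (it takes about 20 N sideways to force it) unless the yellow pad is pressed down; once freed it slides with about 1.5 N plus a little damping.
- carriage_mid (a point): Centre of the grey carriage: a flat frame 120 mm long along the rail, 100 mm across, its top face 50 mm above the bench, with a 62 x 54 mm opening in its middle (62 mm along the rail) that holds the yellow pad. A microscope slide is fixed on each end of the frame (top at 51.5 mm). The point lies 39 mm above the bench; axes as the rail's.
- pad_top (a point): Centre of the top face of the yellow brake pad, 60 mm along the rail by 51 mm across, in the carriage's opening: 48.5 mm above the bench when up, 42.5 mm when fully down, so that a fingertip pressing it down sits 7.5 mm below the frame's top and can carry the carriage along by friction or push on the edge of the opening. Moves with the carriage.
- brake_pad (a joint): How far the yellow pad is pressed down, m: 0 up (brake on), 0.006 fully down. Spring: it gives gradually up to about 10 N over the first 2 mm, where the brake has let go, and takes about 12.5 N fully down; it then meets a hard bottom. The brake comes on again by itself when the pad is released.
- stop_red_mid (a point): Middle of the red stop, a clamp across the rail, 16 mm thick along the rail, 72 mm wide, top at 46 mm with a small knob up to 56 mm. The point lies on the rail's centre line 39 mm above the bench. It may be at either end of the carriage's travel, at differing distances. It is fixed; the carriage touches it when carriage_mid is 68 mm from this point.
- stop_white_mid (a point): The same for the white stop on the other side of the carriage: shape and size as the red one. Not the target.
- purple_bottle: Bystander: loose dropper bottle, purple with white cap, 33 mm across, 98 mm high, standing behind the rail. Origin: centre of its underside.
- brown_bottle: Bystander: loose dropper bottle, brown with black cap, 38 mm across, 107 mm high, standing behind the rail. Origin: centre of its underside.
- slide_box: Bystander: loose blue slide box, shut, 91 x 98 x 32 mm, lying on the robot's side of the rail. Origin: centre of its underside.
- specimen_cup: Bystander: loose white specimen cup with red lid, 57 mm across, 60 mm high, standing on the robot's side of the rail. Origin: centre of its underside.

How it is judged:
By the outcome, as a careful person would: the job done as asked, in the order asked, and still so for the second after the job is handed in, with the robot touching nothing.
It also fails if it takes over 35 s, if anything falls off the work surface, if the arm or the gripper's body presses on something with over 40 N, if the wrist force passes 120 N, or if a joint passes its speed limit or range.

## Robot

A 6-joint arm with a two-finger parallel gripper is mounted at the origin on the work surface; the furniture and walls round the work are solid. World frame = base frame: x ahead of the robot, y to its left, z up, the work surface at z = 0. Lengths are in m, angles in rad, forces in N, time in s.
With the tool pointing down it reaches from about 0.375 to 0.975 m from the base axis. Payload 3.8 kg.
Tool frame: the origin (TCP) lies at the very end of the fingers, on their centre line; the grasp point (between the pads) lies 19 mm behind it; z points along the fingers, y is the line along which they close (so a half turn about z gives the same grasp; the last joint's range is limited). The gripper opens to 85 mm and grips with 20 to 120 N. Pads are 22 mm wide; open, the fingers measure 114 mm over their backs; the gripper's body (76 mm by 85 mm) begins 54 mm behind the grasp point. The pads swing forward as they close: fully open they stand 13 mm farther back than shut.
Start: joints at [-1.244, 0.264, 1.604, -0, 1.274, -0.037], TCP at [0.24, -0.631, 0.231] pointing down, gripper open.
Joint ranges: [-2.63, 2.63], [-0.94, 2.18], [0.31, 2.57], [-1.31, 4.45], [0, 2.66], [-2.55, 2.55]. Speed limits (rad/s): [2.57, 2.57, 3.14, 3.14, 3.14, 3.14].

## Interface

Orientations are given as a unit quaternion [w, x, y, z].
In Python, from station import robot, cams gives the robot as it stands. The module is installed in compiled form; this text tells all that it offers.
- The arm moves only by the tool step_arm, never from a script. Its argument "series" is one flat list of numbers, 4 for each row, row after row: the shift along the tool's x, y, z normalised to -1 to 1, where 1 is 200 mm, then the turn about the tool's z normalised to -1 to 1, where 1 is pi rad. In form: [dx, dy, dz, yaw, dx, dy, dz, yaw, ...]. A call has 1 to 20 rows; each row shifts and turns the commanded pose from where the row before left it, along the tool's axes as they then stand; what a row does not reach is not made up. A row lasts 1/10 s, in which the tool goes at most 50 mm and 8.59 degrees, less where a joint would pass 70% of its speed; a pose out of reach is approached as far as the arm can. A call with a number of a shift or a turn outside -1 to 1 is refused whole. A call with a gripper value outside its range is refused whole. "gripper" is the gripper's target within -1 to 1 (shut at 1, half-way at 0, fully open at -1), set as the call begins (left out, the last holds). The fingers move at their own pace and stop on an object; the grip force is fixed at half the most. Time passes only in rows, so rows that do not move let the fingers close. It gives the time, the measured TCP pose, the force, the opening and the grip force at its end, in the units of the state.
- robot.get_state(): the state, without advancing time (a new reading comes with each control period).
- cams.snapshot(name): name is "scene" or "top"; returns a dict with "color" (420x560x3 uint8, red, green, blue), "fx", "fy", "cx", "cy" (pixels), "rvec" (rotation vector, rad) and "tvec" (3), from world to camera coordinates, as OpenCV has them. Camera axes: x right, y down, z forward; pixel columns grow to the right and rows downward; lengths in m; the calibration is good to about 2 mm. A picture is of the moment at which its call begins. There is no depth.
- robot.finish_job(): hands the job in; it is judged then, once.
The state is a dict: "time": time; "qpos": joint angles; "qd": joint speeds; "joint_torque": joint torques, N m; "position": TCP position; "tool_rot": TCP orientation; "force": force on the tool from outside, world axes, zero at the start; "moment": the same for the moment, N m; "finger_gap": finger opening in m; "grip_force": force on a finger pad.
Only numpy, scipy, OpenCV 4.12 (cv2) and the standard library are available. Lean on these libraries where they do the work, as an engineer would, in place of code of your own. Each camera call takes 0.05 s, during which the arm holds its last target. There are 200 camera calls.

## Working session

There is one attempt and no reset: what is moved stays moved. The work goes in short steps, Python scripts to look and compute and a tool call to move; the robot and the scene stay as the last step left them, time stands still between calls to the robot, and variables do not carry over. Pictures are saved under pics/ and viewed, at most 10 in all, crops included, and the job is handed in when it is done.

Besides the shell and the picture viewer there is one more tool, called after ">>>" by a JSON object that holds its "fn" and its "kwargs". step_arm: Moves the arm, as the interface text tells. Its arguments: {"type":"object","properties":{"series":{"type":"array"},"gripper":{"type":"number"}},"required":["series"]}

```bash
mkdir -p pics; cat > h.py <<'E'
import numpy as np, cv2
from station import robot, cams
def snap(n,f=None):
    s=cams.snapshot(n)
    if f: cv2.imwrite('pics/'+f,s['color'][:,:,::-1])
    return s
def ray(s,u,v,z):
    R=cv2.Rodrigues(np.array(s['rvec'],float))[0]; t=np.array(s['tvec'],float).ravel()
    c=-R.T@t; d=R.T@np.array([(u-s['cx'])/s['fx'],(v-s['cy'])/s['fy'],1])
    return c+d*(z-c[2])/d[2]
def blobs(s,lo,hi,amin=40):
    hsv=cv2.cvtColor(s['color'],cv2.COLOR_RGB2HSV)
    m=cv2.inRange(hsv,np.array(lo),np.array(hi))
    cs=cv2.findContours(m,cv2.RETR_EXTERNAL,cv2.CHAIN_APPROX_NONE)[0]
    return sorted([c for c in cs if cv2.contourArea(c)>amin],key=cv2.contourArea,reverse=True)
E
python3 - <<'E'
from h import *
a=snap('top','top1.png'); b=snap('scene','scene1.png')
for n,s in(('top',a),('scene',b)):
    print(n,ray(s,280,210,0.05),s['fx'])
    for nm,lo,hi,z in(('yel',(20,120,100),(35,255,255),.0485),('red',(0,120,80),(8,255,255),.046),('red2',(172,120,80),(180,255,255),.046)):
        for c in blobs(s,lo,hi)[:4]:
            r=cv2.minAreaRect(c); P=[ray(s,*p,z)[:2].round(4).tolist() for p in cv2.boxPoints(r)]
            print(nm,cv2.contourArea(c),np.round(r[0]),ray(s,*r[0],z).round(4),P)
st=robot.get_state(); print(st)
E
```

```text
top [0.48730095 0.01818895 0.05      ] 465.9518547359164
yel 551.5 [264. 194.] [0.524  0.0533 0.0485] [[0.5487, 0.0839], [0.5503, 0.0242], [0.4995, 0.0228], [0.4979, 0.082]]
yel 152.5 [509. 256.] [ 0.3748 -0.4758  0.0485] [[0.4653, -0.4392], [0.4706, -0.514], [0.2869, -0.5114], [0.2819, -0.4387]]
red 474.0 [310. 249.] [ 0.4002 -0.0464  0.046 ] [[0.4271, -0.0199], [0.4258, -0.0747], [0.3735, -0.0727], [0.3748, -0.0184]]
red 176.0 [325. 191.] [ 0.5283 -0.0824  0.046 ] [[0.5626, -0.0734], [0.5634, -0.0887], [0.4943, -0.0912], [0.4935, -0.0761]]
scene [0.53344898 0.01682562 0.05      ] 523.58424416536
yel 335.0 [270. 218.] [0.5217 0.0545 0.0485] [[0.5489, 0.081], [0.5495, -0.0029], [0.4946, 0.0282], [0.4963, 0.107]]
red 319.0 [347. 224.] [ 0.4046 -0.0522  0.046 ] [[0.4465, -0.0572], [0.4117, -0.0987], [0.3649, -0.0475], [0.3978, -0.0083]]
red 240.5 [317. 204.] [ 0.507 -0.066  0.046] [[0.5415, -0.0477], [0.5728, -0.1023], [0.4734, -0.0838], [0.448, -0.0333]]
{'time': 0.1, 'qpos': array([-1.24391085e+00,  2.64713124e-01,  1.60525510e+00,  1.80382526e-05,
        1.27370720e+00, -3.69058497e-02]), 'qd': array([-0.00166489, -0.00041177, -0.00452653, -0.00091878,  0.00141832,
        0.00036844]), 'joint_torque': array([ 3.46551478e-04, -5.16707003e+01, -3.68590736e+01, -1.20449149e-04,
        6.25062399e-03, -6.21787422e-06]), 'position': array([ 0.23996307, -0.63018831,  0.2300532 ]), 'tool_rot': array([-1.03170214e-03,  9.83502491e-01,  1.80891583e-01, -1.41930706e-04]), 'force': array([-0.76752766, -0.39114542,  0.40809365]), 'moment': array([ 0.0448054 ,  0.00021442, -0.00897335]), 'grip_force': 0.0, 'finger_gap': 0.08566029142271228}
```

View pics/top1.png

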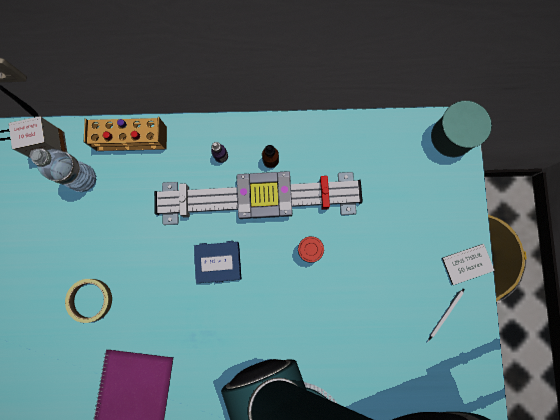

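View pics/scene1.png

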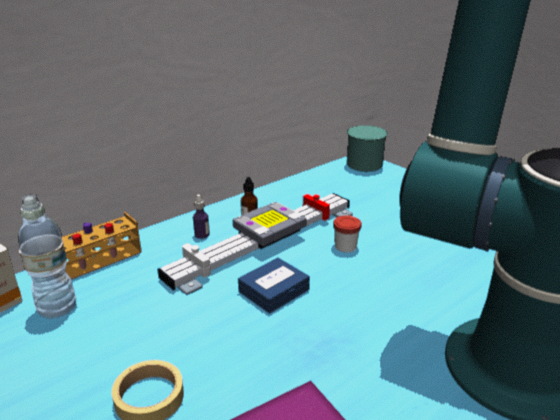

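The top view shows the pad at about (264,194), the red stop at (325,191), the white stop at (183,199), the bottles at (219,152) and (270,155), the box at (218,262) and the cup at (311,249). The scene view agrees: it puts the pad within 2 mm of the top-view position.

The pad is at (0.524, 0.053) and measures 60 x 51 mm, as specified. The red stop is 136 mm away towards world -y, so the travel is about 68 mm. I'm moving above the pad with the fingers shut and squared to the rail.

>>> {"fn": "step_arm", "kwargs": {"series": [0,0,0,0.045,0,0,0,0.045,0.085,-0.185,0,0.0157,0.085,-0.185,0,0,0.085,-0.185,0,0,0.085,-0.185,0,0,0.085,-0.185,0,0,0.085,-0.185,0,0,0.085,-0.185,0,0,0.085,-0.185,0,0,0.085,-0.185,0,0,0.085,-0.185,0,0,0.085,-0.185,0,0,0.085,-0.185,0,0,0.085,-0.185,0,0,0.085,-0.185,0,0,0.085,-0.185,0,0,0.085,-0.185,0,0,0.085,-0.185,0,0,0.085,-0.185,0,0], "gripper": 1}}

```text
time: 2.1
position: [0.523, 0.047, 0.2309]
tool_rot: [0.0, 1.0, 0.016, -0.0]
force: [0.5, -1.0, 0.5]
finger_gap: -0.0001
grip_force: 0.0
```

>>> {"fn": "step_arm", "kwargs": {"series": [0.005,0.01,0.14,0,0,0,0.14,0,0,0,0.14,0,0,0,0.14,0,0,0,0.14,0,0,0,0.1,0,0,0,0.04,0,0,0,0,0,0,0,0,0]}}

```text
time: 3.0
position: [0.5248, 0.0433, 0.0641]
tool_rot: [-0.0, 1.0, 0.016, 0.001]
force: [0.3, -0.4, 0.2]
finger_gap: -0.0
grip_force: 0.0
```

```bash
python3 - <<'E'
from h import *
s=snap('scene'); 
c=s['color'][150:290,180:380,::-1]; cv2.imwrite('pics/s2.png',cv2.resize(c,None,fx=4,fy=4,interpolation=2))
E
```

```text
(no output)
```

View pics/s2.png

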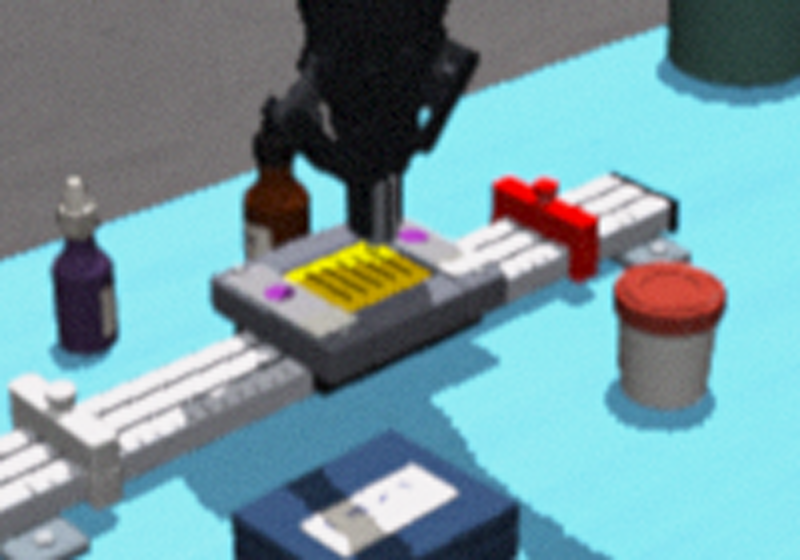

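The view shows the fingertip (crop ≈ (375,240)) hovering over the red-side half of the pad, clear of the frame. Next I'll press down gradually.

>>> {"fn": "step_arm", "kwargs": {"series": [0,-0.01,0.03,0,0,0,0.03,0,0,0,0.01,0,0,0,0.01,0,0,0,0.01,0,0,0,0,0]}}

```text
time: 3.65
position: [0.5238, 0.0454, 0.0462]
tool_rot: [-0.0, 1.0, 0.016, -0.0]
force: [-4.8, -0.6, 10.4]
finger_gap: 0.0006
grip_force: 5.2
```

>>> {"fn": "step_arm", "kwargs": {"series": [0,0,0.01,0,0,0,0.01,0,0,0,0.005,0,0,0,0,0]}}

```text
time: 4.05
position: [0.5239, 0.0453, 0.0424]
tool_rot: [0.0, 1.0, 0.016, -0.001]
force: [-6.9, 1.5, 17.6]
finger_gap: -0.0001
grip_force: 8.5
```

The pad is on its bottom (z 42.4 mm, 17.6 N). Next I'll push along the rail.

>>> {"fn": "step_arm", "kwargs": {"series": [0,0,0.002,0,0,0.01,0,0,0,0.015,0,0,0,0.02,0,0,0,0.02,0,0,0,0.02,0,0,0,0.02,0,0,0,0.02,0,0,0,0.02,0,0,0,0.02,0,0,0,0.02,0,0,0,0.02,0,0,0,0.02,0,0,0,0.02,0,0,0,0,0,0]}}

```text
time: 5.55
position: [0.5255, -0.0041, 0.0424]
tool_rot: [0.0, 1.0, 0.016, -0.0]
force: [-8.8, -1.1, 18.2]
finger_gap: 0.0001
grip_force: 9.6
```

```bash
python3 - <<'E'
from h import *
s=snap('scene'); 
c=s['color'][150:290,180:380,::-1]; cv2.imwrite('pics/s3.png',cv2.resize(c,None,fx=4,fy=4,interpolation=2))
E
```

```text
(no output)
```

View pics/s3.png

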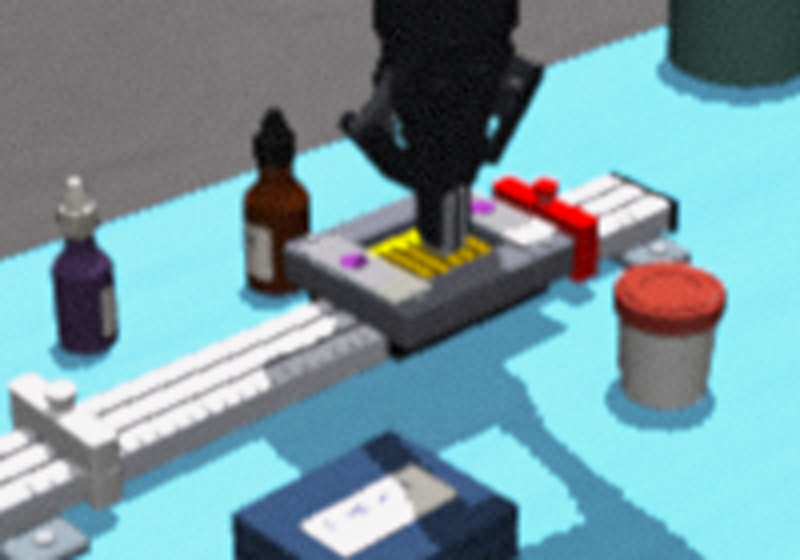

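The carriage rides along with the finger and the pad is still down. The gap to the red stop is now small (crop ≈ 560–590).

>>> {"fn": "step_arm", "kwargs": {"series": [0,0.015,0,0,0,0.015,0,0,0,0.015,0,0,0,0.015,0,0,0,0.01,0,0,0,0.01,0,0,0,0,0,0]}}

```text
time: 6.3
position: [0.526, -0.0199, 0.0424]
tool_rot: [0.0, 1.0, 0.016, -0.0]
force: [-8.0, -0.4, 20.6]
finger_gap: -0.0001
grip_force: 9.6
```

>>> {"fn": "step_arm", "kwargs": {"series": [0,0.005,0,0,0,0.005,0,0,0,0,0,0]}}

```text
time: 6.6
position: [0.5261, -0.0218, 0.0424]
tool_rot: [0.0, 1.0, 0.016, -0.0]
force: [-8.2, 0.0, 18.9]
finger_gap: 0.0002
grip_force: 9.6
```

Not touching yet: 67 mm done.

>>> {"fn": "step_arm", "kwargs": {"series": [0,0.005,0,0,0,0.005,0,0,0,0,0,0]}}

```text
time: 6.9
position: [0.5261, -0.023, 0.0424]
tool_rot: [-0.001, 1.0, 0.016, -0.0]
force: [-8.7, 2.9, 18.6]
finger_gap: -0.0002
grip_force: 9.7
```

>>> {"fn": "step_arm", "kwargs": {"series": [0,0.005,0,0,0,0.005,0,0,0,0,0,0]}}

```text
time: 7.2
position: [0.5261, -0.0233, 0.0423]
tool_rot: [-0.002, 1.0, 0.015, -0.001]
force: [-8.0, 10.2, 19.2]
finger_gap: -0.0001
grip_force: 9.9
```

The position has stalled and the side force has risen to 10 N, so the carriage is against the stop. I'll ease the push slightly and lift off.

>>> {"fn": "step_arm", "kwargs": {"series": [0,-0.005,0,0,0,0,-0.01,0,0,0,-0.01,0,0,0,-0.01,0,0,0,-0.015,0,0,0,-0.02,0,0,0,-0.05,0,0,0,-0.1,0,0,0,-0.2,0,0,0,-0.2,0,0,0,-0.2,0,0,0,-0.1,0,0,0,0,0]}}

```text
time: 8.5
position: [0.5291, -0.0251, 0.228]
tool_rot: [0.001, 1.0, 0.016, 0.004]
force: [-0.7, 0.0, -0.0]
finger_gap: -0.0002
grip_force: 0.0
```

```bash
python3 - <<'E'
from h import *
s=snap('scene'); 
c=s['color'][150:290,180:380,::-1]; cv2.imwrite('pics/s4.png',cv2.resize(c,None,fx=4,fy=4,interpolation=2))
E
```

```text
(no output)
```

View pics/s4.png

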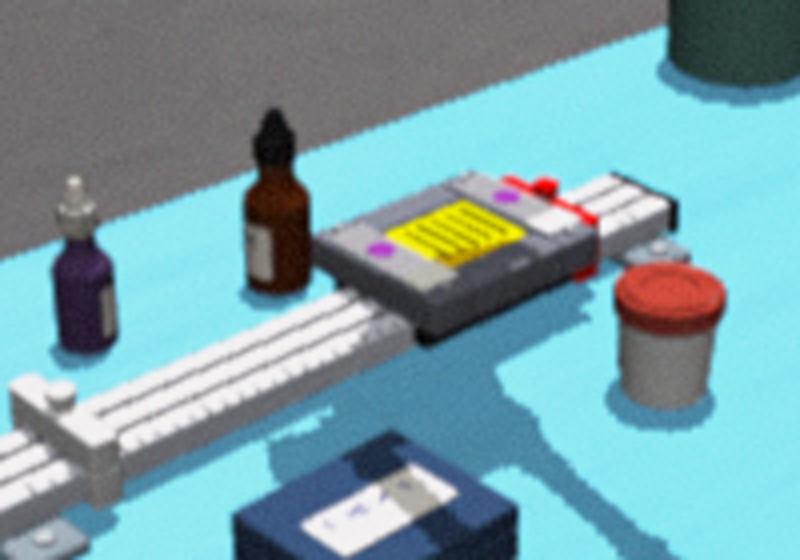

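The carriage sits against the red stop (crop ≈ (590,235)), the pad is up, the bystanders haven't moved, and the gripper is clear.

```bash
python3 -c "
from station import robot
print(robot.finish_job())"
```

```text
the job is handed in; nothing more can be done
None
```

The carriage is against the red stop with the brake pad sprung back up, the arm is clear, the bottles, box and cup look unmoved in the last picture, and the job was handed in at about 8.5 s; no verdict was returned.

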